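# Fasten the centrifuge rotor with its tie-down screw

### The job

Fasten the rotor in the open bench centrifuge: take the long tie-down screw out of the white rack, lower it into the deep hole in the rotor's hub, start its thread by feel in the drive shaft at the bottom and screw it clockwise until its shoulder sits fully home and upright on the hub, then let go. Start it straight and with a light hand: never ram or force it while it is not home, and leave the bottles and the rotor lid on the bench where they stand.

Things in the scene. Friction and masses are not known exactly. Their poses are not given: they have to be found in the camera images.
- screw: Tie-down screw, 0.15-0.25 kg. Origin: centre of the shoulder's underside, z up to the knob. Black round knob 40 mm across from 10 to 34 mm up; steel shoulder 32 mm across below it. Downwards: 17 mm collar (14 mm long), 12.4 mm shank, right-hand two-start thread (12 mm advance a turn, 18.4 mm over crests) 64 to 72 mm down, plain tip tapering from 11.6 to 6 mm, ending 80 mm down. Starts upright in the rack.
- hub_mouth (a point): Housing's axis at the height of the flat top of the rotor's hub (44 mm across), 165 mm above the bench; z up. The drive and rotor hang in soft rubber mounts and really stand 2 to 7 mm aside of it, differently each time. The hub's vertical hole is 20.4 mm wide. Home: shoulder on the hub. Round it the rotor's cone drops 30 mm and rises to the rim (radius 85 mm, 6 mm below the hub's top).
- thread_mouth (a point): Top of the drive shaft, nominal, 60 mm below hub_mouth; it is centred in the hub's hole. Two-start female thread, 15 mm between crests, at an unknown angle. Set down unturned, the screw stops with its shoulder 5 to 13 mm above the hub; turned clockwise (from above) under a light push it catches and goes down 12 mm a turn. Off centre or leaning it jams. Locked drive: the rotor does not give way.
- centrifuge: Bench centrifuge, lid open, fixed: white housing 350 x 240 mm, deck 175 mm high, round chamber 210 mm across. Origin on the bench under the rotor's axis; -x its front (150 mm away), +x its rear (200 mm away), where the open lid stands leaning back, up to 465 mm above the bench, its inner face 170 mm or more from the rotor's axis. It carries the rotor.
- rack: White rack with three 24 mm holes 48 mm apart in a row along its x axis, 150 x 56 mm and 100 mm high, fixed to the bench. Origin: centre of its underside. The screw's shoulder rests on its top around the middle hole.
- white_bottle: Bystander: white plastic bottle, 62 mm across, 105 mm tall. Origin: centre of its underside.
- amber_bottle: Bystander: amber glass bottle, 58 mm across, 125 mm tall. Origin: centre of its underside.
- rotor_lid: Bystander: the rotor's flat round lid lying on the bench, 144 mm across, 10 mm thick with a small knob 24 mm high. Origin: centre of its underside.
Not all that is in view belongs to the job. Leave any green or yellow look-alike of the screw alone.

How it is judged:
By the outcome, as a careful person would: the job done as asked, in the order asked, and still so for the second after the job is handed in, with the robot touching nothing.
It also fails if it takes over 72 s, if anything falls off the work surface, if the arm or the gripper's body presses on something with over 40 N, if the wrist force passes 120 N, or if a joint passes its speed limit or range.

### The arm

A 6-joint arm with a two-finger parallel gripper is mounted at the origin on the work surface. World frame = base frame: x ahead of the robot, y to its left, z up, the work surface at z = 0. Lengths are in m, angles in degrees, forces in N, time in s.
With the tool pointing down it reaches from about 0.4 to 0.825 m from the base axis. Payload 7 kg.
Tool frame: the origin (TCP) lies at the very end of the fingers, on their centre line; the grasp point (between the pads) lies 19 mm behind it; z points along the fingers, y is the line along which they close (so a half turn about z gives the same grasp; the last joint's range is limited). The gripper opens to 88 mm and grips with 3 to 60 N. Pads are 19 mm wide; open, the fingers measure 130 mm over their backs; the gripper's body (78 mm by 193 mm) begins 47 mm behind the grasp point.
Start: joints at [-58.952, 20.546, 0.682, 0, -70.136, -16.507], TCP at [0.169, -0.653, 0.227] pointing down, gripper open.
Joint ranges: [-176.03, 176.03], [-82.01, 121.73], [-58.28, 71.71], [-173.87, 95.51], [-174.79, -0.11], [-173.66, 173.66]. Speed limits (degrees/s): [136.94, 136.94, 172.46, 180, 180, 180].

### API

Orientations are given as [roll, pitch, yaw] about the fixed x, y, z axes, in that order (R = Rz(yaw) Ry(pitch) Rx(roll)).
In Python, from plant import r gives the robot as it stands. The module is installed in compiled form; this text tells all that it offers.
- The arm moves only by the tool jog_arm, never from a script. Its arguments are lists of equal length, an entry for each row: "travel": the shift along the tool's x, y, z each as a share of 50 cm, from -1 to 1, a list of three; "dr": the turn, a rotation vector about the tool's x, y, z each as a share of 360 degrees, from -1 to 1, a list of three; "claw": the opening, from 0 (shut) to 1 (fully open). A call has exactly 10 rows; each row is the pose to reach, as a shift and turn from the pose commanded when the call began, along the tool's axes at that moment, turning the shorter way round; what a row does not reach only later rows make up. A row lasts 1/8 s, in which the tool goes at most 62.5 mm and 10.7 degrees, less where a joint would pass 70% of its speed; a pose out of reach is approached as far as the arm can. A call with a number of a shift or a turn outside -1 to 1 is refused whole. A call with a gripper value outside its range is refused whole. The fingers move at their own pace and stop on an object; "newtons" is the grip in N (left out, the last holds). Time passes only in rows, so rows that repeat a pose let the fingers close, or fill a call up. It gives the time, the measured TCP pose, the force, the opening and the grip force at its end, in the units of the state.
- r.get_state(): the state, without advancing time (a new reading comes with each control period).
- r.capture(name): name is "scene" or "side" or "wrist"; returns a dict with "pixels" (384x512x3 uint8, red, green, blue), "range_z" (384x512 float32, m along the optical axis (not along the pixel's ray), 0 where there is no reading), "fx", "fy", "cx", "cy" (pixels), "position" and "attitude" of the camera in the world; the wrist camera has in their place "hand_eye" (4x4, takes a point from camera to tool coordinates, whose origin is the TCP and whose axes are the flange's). Camera axes: x right, y up, looking along -z (the intrinsics and any distortion apply to the point x, -y, -z); pixel columns grow to the right and rows downward; lengths in m; the calibration is good to about 2 mm. A picture is of the moment at which its call begins: read the wrist's pose just before it.
- r.close_job(): hands the job in; it is judged then, once.
Trained networks look in the newest picture that a camera, given by its name, has taken for a name from the list of things; names that differ only in an ending like _2 or _b are one class to them, and where a whole thing is asked for, a point or a joint stands for the part that bears it (a point fixed in the world has none). Each returns a list of dicts, best first, with "conf" (0 to 1); they miss things now and then, are a little off and sometimes report something else, mostly with a low value. They report only what shows in the picture. A call takes as long as a camera call. They do not tell look-alikes from the thing itself.
- r.boxes_of(name, camera): "extent" ([left, top, right, bottom] in pixels, round what is visible of it).
- r.regions_of(name, camera): "pixels" (384x512 bool, what is visible of it) and "extent" ([left, top, right, bottom] in pixels, round what is visible of it).
- r.tip_of(name, camera): "at" ([column, row] in pixels: a listed point, or the origin of a listed thing).
The state is a dict: "time_s": time; "joints": joint angles; "qd": joint speeds; "joint_torque": joint torques, N m; "tcp_pos": TCP position; "eef_rot": TCP orientation; "contact_force": force on the tool from outside, world axes, zero at the start; "moment": the same for the moment, N m; "gripper_width": finger opening in m; "gripper_force": force on a finger pad.
Only numpy, scipy, OpenCV 4.12 (cv2) and the standard library are available. Lean on these libraries where they do the work, as an engineer would, in place of code of your own. Each camera call takes 0.05 s, during which the arm holds its last target. There are 200 camera calls.

## Working session

There is one attempt and no reset: what is moved stays moved. The work goes in short steps, Python scripts to look and compute and a tool call to move; the robot and the scene stay as the last step left them, time stands still between calls to the robot, and variables do not carry over. Pictures are saved under pics/ and viewed, at most 10 in all, crops included, and the job is handed in when it is done.

Besides the shell and the picture viewer there is one more tool, called after "Request:" in YAML: its name, and indented under it one key for each argument. jog_arm: Moves the arm, as the interface text tells. Its arguments: {"type":"object","properties":{"travel":{"type":"array"},"dr":{"type":"array"},"claw":{"type":"array"},"newtons":{"type":"number"}},"required":["travel","dr","claw"]}

```bash
mkdir -p pics
cat > h.py <<'E'
import numpy as np, cv2
from scipy.spatial.transform import Rotation as R
from plant import r
def Rm(a):
    a=np.array(a,float)
    return a if a.shape==(3,3) else (R.from_quat(a).as_matrix() if a.size==4 else R.from_euler('xyz',a,degrees=True).as_matrix())
def cloud(c,T=None):
    z=c['range_z'];v,u=np.mgrid[:z.shape[0],:z.shape[1]]
    P=np.stack([(u-c['cx'])/c['fx']*z,-(v-c['cy'])/c['fy']*z,-z],-1)
    if 'position' in c: return P@Rm(c['attitude']).T+np.array(c['position'])
    H=np.array(c['hand_eye']); s=T
    P=P@H[:3,:3].T+H[:3,3]
    return P@Rm(s['eef_rot']).T+np.array(s['tcp_pos'])
E
python3 - <<'E'
from h import *
s=r.get_state();print(s)
ims=[]
for n in['scene','side','wrist']:
    c=r.capture(n);print(n,{k:v for k,v in c.items() if k not in('pixels','range_z')})
    W=cloud(c,s);z=c['range_z']
    cv2.imwrite(f'pics/{n}0.png',c['pixels'][...,::-1])
    for t in['screw','rack','centrifuge','hub_mouth','white_bottle','amber_bottle','rotor_lid']:
        for o in r.tip_of(t,n)[:3]:
            u,v=np.round(o['at']).astype(int);u=min(max(u,0),511);v=min(max(v,0),383)
            print(' ',t,'tip',round(o['conf'],2),np.round(o['at'],1),W[v,u].round(3),z[v,u])
        for o in r.boxes_of(t,n)[:3]: print(' ',t,'box',round(o['conf'],2),np.round(o['extent']))
E
```

```text
{'time_s': 0.0, 'joints': array([-5.89505224e+01,  2.05911177e+01,  6.35140652e-01, -2.04410652e-02,
       -7.01360668e+01, -1.65092475e+01]), 'qd': array([-0.04052312,  0.00081835, -0.02753327,  0.068297  ,  0.02681314,
        0.12185117]), 'joint_torque': array([-1.81423053e-03, -5.82722962e+01,  2.93051845e+01,  6.99702144e+00,
        6.79300865e-03, -1.65119905e-04]), 'tcp_pos': array([ 0.16934985, -0.65291435,  0.22563565]), 'eef_rot': array([ 1.79906290e+02, -7.73484372e-03, -1.65466725e+02]), 'contact_force': array([0.52504358, 0.46457223, 0.09833647]), 'moment': array([0.00640099, 0.02078668, 0.0373247 ]), 'gripper_force': 0.0, 'gripper_width': 0.0876270867552043}
scene {'fx': 353.50141016245635, 'fy': 353.50141016245635, 'cx': 254.75888616312153, 'cy': 184.38240916009937, 'position': array([ 0.83993746, -0.01394866,  0.72932099]), 'attitude': array([ 30.64332798,   0.22159244, 114.3845962 ])}
  screw tip 0.96 [149.8 123.5] [ 0.451 -0.459  0.097] 0.8188526
  screw tip 0.94 [211.2 166. ] [ 0.506 -0.269  0.114] 0.73892426
  screw tip 0.93 [167.7 152.3] [ 0.518 -0.363  0.125]
[... 2101 characters left out ...]
8] 1.1553562
  amber_bottle box 0.84 [176. 143. 204. 195.]
  rotor_lid tip 0.83 [353.3 197.4] [ 0.314 -0.231  0.023] 1.0657767
  rotor_lid tip 0.72 [279.4 130. ] [ 0.503 -0.362  0.103] 1.1058754
  rotor_lid box 0.91 [326. 176. 388. 224.]
wrist {'fx': 300.4420119353851, 'fy': 300.4420119353851, 'cx': 254.58394002621984, 'cy': 188.09522206487614, 'hand_eye': array([[-1.54890326e-04,  9.54203245e-01,  2.99159060e-01,
         8.01656885e-02],
       [ 9.99999646e-01, -9.95421165e-05,  8.35253597e-04,
         4.36779244e-04],
       [ 8.26780619e-04,  2.99159084e-01, -9.54202892e-01,
        -1.57498770e-01],
       [ 0.00000000e+00,  0.00000000e+00,  0.00000000e+00,
         1.00000000e+00]])}
```

Run:
```python
import cv2,numpy as np
a=cv2.imread('pics/scene0.png');b=cv2.imread('pics/side0.png')
A=cv2.resize(a[90:380,100:512],None,fx=1.9,fy=1.9)[:,:800]
cv2.imwrite('pics/sceneA.png',A[:600])
cv2.imwrite('pics/sideA.png',cv2.resize(b[80:384,120:420],None,fx=1.95,fy=1.95))
```

```text
(no output)
```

View pics/sceneA.png

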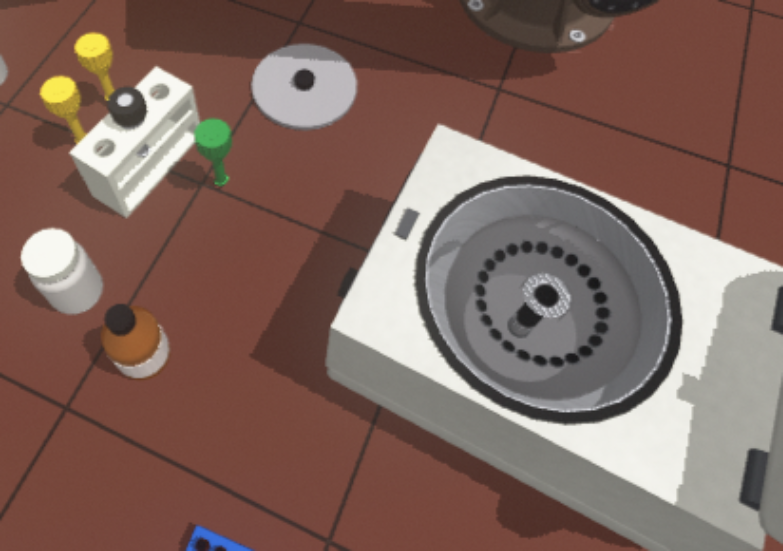

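View pics/sideA.png

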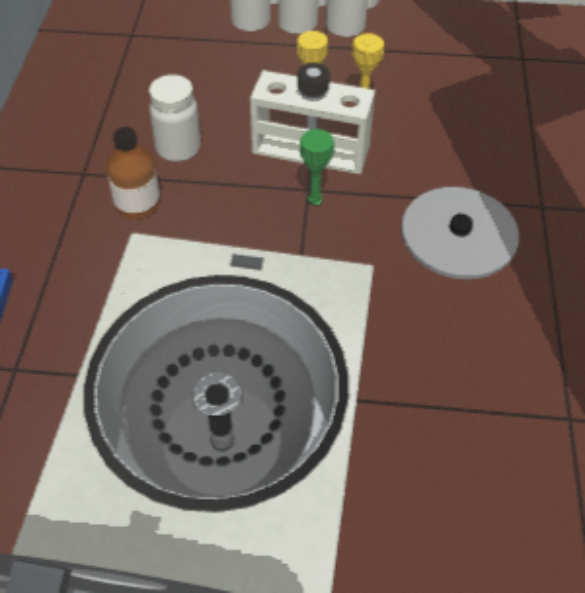

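The scene shows the black-knobbed screw in the middle rack hole (crop px 127,105). Two yellow look-alikes stand behind it and a green one in front. The hub's bright ring is at crop px (546,295), and the lid and bottles are clear of both. The side view agrees, with the knob at (313,80) and the hub at (217,394).

Run:
```python
from h import *
s=r.get_state()
for n in['scene','side']:
    c=r.capture(n);W=cloud(c);p=c['pixels'].astype(int);hsv=cv2.cvtColor(c['pixels'],cv2.COLOR_RGB2HSV)
    near=(np.hypot(W[...,0]-.51,W[...,1]+.365)<.16)&(c['range_z']>0)
    z=W[...,2]
    rt=near&(abs(z-.1)<.004)&(p.min(-1)>130)
    q=W[rt][:,:2].astype(np.float32);rc=cv2.minAreaRect(q*1000);print(n,'rack top',rt.sum(),rc,np.median(z[rt]))
    dk=near&(p.max(-1)<110)&(z>.108)&(z<.15)&(hsv[...,1]<90)
    q=W[dk];print(' knob',len(q),q.min(0).round(3),q.max(0).round(3))
    top=q[q[:,2]>np.percentile(q[:,2],95)-.004];print(' knob top',len(top),cv2.minEnclosingCircle((top[:,:2]*1000).astype(np.float32)),np.median(top[:,2]))
    for nm,lo,hi in(('yel',20,34),('grn',45,80)):
        m=near&(hsv[...,0]>lo)&(hsv[...,0]<hi)&(hsv[...,1]>120)&(z>.02)
        k,l,st,ce=cv2.connectedComponentsWithStats(m.astype(np.uint8))
        for i in range(1,k):
            if st[i,4]>25: q=W[l==i];print(' ',nm,len(q),q.min(0).round(3),q.max(0).round(3))
    nh=(np.hypot(W[...,0]-.545,W[...,1]-.093)<.06)&(c['range_z']>0)
    h=nh&(z>.158)&(z<.172);q=W[h];print(' hub',len(q),np.median(q[:,2]),cv2.minEnclosingCircle((q[:,:2]*1000).astype(np.float32)),q.mean(0).round(4))
    # chamber rim (deck level dark ring) -> housing axis
    d=(np.hypot(W[...,0]-.545,W[...,1]-.093)<.13)&(z>.17)&(z<.186)&(p.max(-1)<80)
    if d.sum()>20: print(' rim',d.sum(),cv2.fitEllipse((W[d][:,:2]*1000).astype(np.float32)),np.median(z[d]))
    w=(z>.17)&(z<.18)&(p.min(-1)>150); print(' deck',w.sum(),cv2.minAreaRect((W[w][:,:2]*1000).astype(np.float32)),np.median(z[w]))
```

```text
scene rack top 1106 ((547.3225708007812, -376.9410095214844), (74.75410461425781, 242.52139282226562), 87.79351806640625) 0.09943588325968955
 knob 289 [ 0.485 -0.397  0.11 ] [ 0.525 -0.355  0.136]
 knob top 184 ((504.75811767578125, -376.3781433105469), 20.832178115844727) 0.1332272825104001
  yel 111 [ 0.353 -0.436  0.02 ] [ 0.374 -0.394  0.039]
  yel 208 [ 0.57  -0.496  0.02 ] [ 0.629 -0.465  0.043]
  grn 88 [ 0.5   -0.354  0.02 ] [ 0.547 -0.325  0.038]
 hub 369 0.16295733892213404 ((550.9678344726562, 98.55915069580078), 21.980854034423828) [0.5509 0.099  0.1629]
 rim 1911 ((552.33056640625, 93.55844116210938), (217.84002685546875, 217.89346313476562), 171.80987548828125) 0.17724581014398477
 deck 14969 ((553.5526733398438, 118.0260009765625), (349.6513366699219, 241.7297821044922), 86.00804138183594) 0.17426725221993966
side rack top 771 ((546.526123046875, -375.8927001953125), (81.59639739990234, 244.6605987548828), 88.91677856445312) 0.09961262556049721
 knob 214 [ 0.48  -0.396  0.109] [ 0.52  -0.353  0.137]
 knob top 110 ((500.1009521484375, -374.8193359375), 21.097688674926758) 0.13360334935167462
  yel 131 [ 0.588 -0.498  0.02 ] [ 0.624 -0.465  0.044]
  yel 79 [ 0.353 -0.439  0.02 ] [ 0.385 -0.396  0.041]
  grn 80 [ 0.489 -0.358  0.02 ] [ 0.55  -0.31   0.041]
 hub 344 0.164216344834544 ((549.8059692382812, 97.83891296386719), 21.69814109802246) [0.5498 0.0976 0.1641]
 rim 1784 ((550.5634155273438, 94.60724639892578), (218.0459747314453, 218.1943817138672), 172.51849365234375) 0.1784931606091537
 deck 8868 ((550.5111694335938, 96.98506164550781), (310.9050598144531, 240.24252319335938), 85.84442138671875) 0.17555332188935763
```

Request:
jog_arm:
  travel:
    - [-0.08,0.04,0]
    - [-0.18,0.085,0]
    - [-0.28,0.132,0]
    - [-0.38,0.18,0]
    - [-0.48,0.227,0]
    - [-0.58,0.274,0]
    - [-0.68,0.32,0]
    - [-0.784,0.37,0]
    - [-0.784,0.37,0]
    - [-0.784,0.37,0]
  dr:
    - [0,0,-0.025]
    - [0,0,-0.05]
    - [0,0,-0.075]
    - [0,0,-0.1]
    - [0,0,-0.125]
    - [0,0,-0.15]
    - [0,0,-0.18]
    - [0,0,-0.2097]
    - [0,0,-0.2097]
    - [0,0,-0.2097]
  claw: [0.8,0.8,0.8,0.8,0.8,0.8,0.8,0.8,0.8,0.8]

```text
time_s: 3.6
tcp_pos: [0.5025, -0.3756, 0.2265]
eef_rot: [180.0, 0.0, -90.0]
contact_force: [-1.0, -0.2, 0.2]
gripper_width: 0.0702
gripper_force: 0.0
```

```bash
cat > w.py <<'E'
from h import *
s=r.get_state();c=r.capture('wrist');W=cloud(c,s);z=W[...,2];p=c['pixels'].astype(int)
print(s['time_s'],s['joints'].round(1),s['tcp_pos'].round(4),s['eef_rot'].round(2),s['gripper_width'],s['contact_force'].round(2))
E
python3 - <<'E'
from w import *
cv2.imwrite('pics/w1.png',c['pixels'][...,::-1])
near=(np.hypot(W[...,0]-.5025,W[...,1]+.3755)<.04)&(c['range_z']>0)
t=near&(abs(z-.134)<.005);q=W[t];print(len(q),np.median(q[:,2]),cv2.minEnclosingCircle((q[:,:2]*1000).astype(np.float32)),q.mean(0))
h=near&(z>.115)&(z<.14);print(W[h].min(0),W[h].max(0))
E
```

```text
3.6 [-19.   16.1  -5.7   0.  -68.2  19. ] [ 0.5025 -0.3756  0.2265] [179.98   0.   -89.97] 0.07020749693103047 [-0.95 -0.2   0.19]
1588 0.13343349240378363 ((503.49163818359375, -376.3416442871094), 20.950122833251953) [ 0.50348991 -0.37748245  0.13334004]
[ 0.48360038 -0.39724822  0.11503094] [ 0.52405328 -0.35566657  0.135619  ]
```

View pics/w1.png

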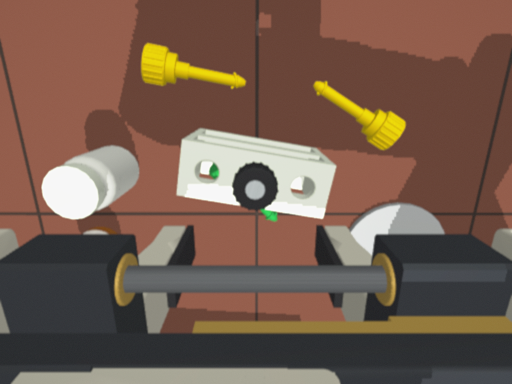

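The wrist view shows the black knob directly below the tool at px (255,186), between the fingers' closing line. The look-alikes lie flat on the bench, well away from the fingers.

Request:
jog_arm:
  travel:
    - [0.0016,-0.0022,0.06]
    - [0.0016,-0.0022,0.13]
    - [0.0016,-0.0022,0.2]
    - [0.0016,-0.0022,0.235]
    - [0.0016,-0.0022,0.243]
    - [0.0016,-0.0022,0.243]
    - [0.0016,-0.0022,0.243]
    - [0.0016,-0.0022,0.243]
    - [0.0016,-0.0022,0.243]
    - [0.0016,-0.0022,0.243]
  dr:
    - [0,0,0]
    - [0,0,0]
    - [0,0,0]
    - [0,0,0]
    - [0,0,0]
    - [0,0,0]
    - [0,0,0]
    - [0,0,0]
    - [0,0,0]
    - [0,0,0]
  claw: [0.7,0.7,0.7,0.7,0.7,0.3,0.3,0.3,0.3,0.3]
  newtons: 30

```text
time_s: 4.9
tcp_pos: [0.5036, -0.3769, 0.1062]
eef_rot: [-180.0, -0.0, -89.9]
contact_force: [-2.0, 1.3, 5.7]
gripper_width: 0.0394
gripper_force: 30.0
```

Request:
jog_arm:
  travel:
    - [0,0,-0.06]
    - [0,0,-0.16]
    - [0,0,-0.27]
    - [0,0,-0.36]
    - [-0.07,0,-0.38]
    - [-0.17,0.005,-0.38]
    - [-0.28,0.01,-0.38]
    - [-0.4,0.015,-0.38]
    - [-0.52,0.02,-0.38]
    - [-0.62,0.025,-0.38]
  dr:
    - [0,0,0]
    - [0,0,0]
    - [0,0,-0.02]
    - [0,0,-0.045]
    - [0,0,-0.07]
    - [0,0,-0.095]
    - [0,0,-0.12]
    - [0,0,-0.145]
    - [0,0,-0.17]
    - [0,0,-0.195]
  claw: [0.3,0.3,0.3,0.3,0.3,0.3,0.3,0.3,0.3,0.3]

```text
time_s: 6.15
tcp_pos: [0.4903, -0.0644, 0.295]
eef_rot: [-179.9, -0.0, -19.4]
contact_force: [1.2, -0.6, -2.0]
gripper_width: 0.0392
gripper_force: 30.0
```

Request:
jog_arm:
  travel:
    - [-0.025,-0.08,0]
    - [-0.055,-0.16,0]
    - [-0.085,-0.24,0]
    - [-0.11,-0.306,0]
    - [-0.11,-0.306,0]
    - [-0.11,-0.306,0]
    - [-0.11,-0.306,0]
    - [-0.11,-0.306,0]
    - [-0.11,-0.306,0]
    - [-0.11,-0.306,0]
  dr:
    - [0,0,-0.025]
    - [0,0,-0.045]
    - [0,0,-0.055]
    - [0,0,-0.055]
    - [0,0,-0.055]
    - [0,0,-0.055]
    - [0,0,-0.055]
    - [0,0,-0.055]
    - [0,0,-0.055]
    - [0,0,-0.055]
  claw: [0.3,0.3,0.3,0.3,0.3,0.3,0.3,0.3,0.3,0.3]

```text
time_s: 7.4
tcp_pos: [0.4909, 0.0957, 0.2951]
eef_rot: [-180.0, -0.0, 0.0]
contact_force: [-0.5, 0.5, -2.8]
gripper_width: 0.0393
gripper_force: 30.0
```

```bash
cat > hub.py <<'E'
from w import *
def fit(W,z,ok,tag):
    h=ok&(np.hypot(W[...,0]-.5505,W[...,1]-.098)<.04)&(z>.158)&(z<.171)
    q=(W[h][:,:2]*1000).astype(np.float32)
    # inner + outer edges: fit circle to annulus by maximizing count between r=10.2 and 22
    from scipy.optimize import minimize
    cen,rad=cv2.minEnclosingCircle(q)
    ch=cv2.convexHull(q)[:,0]
    f=lambda x:np.sum((np.hypot(*(ch-x[:2]).T)-x[2])**2)
    o=minimize(f,[*cen,22],method='Nelder-Mead').x
    inn=minimize(lambda x:-np.partition(np.hypot(*(q-x).T),5)[5],o[:2],method='Nelder-Mead')
    print(tag,len(q),'z',np.median(W[h][:,2]).round(4),'enc',np.round(cen,2),round(rad,2),'hull',o.round(2),'inner',inn.x.round(2),-inn.fun)
if __name__=='__main__':
    fit(W,z,c['range_z']>0,'wrist')
    for n in('scene','side'):
        k=r.capture(n);V=cloud(k);fit(V,V[...,2],k['range_z']>0,n)
        cv2.imwrite(f'pics/{n}2.png',k['pixels'][...,::-1])
    cv2.imwrite('pics/w2.png',c['pixels'][...,::-1])
E
python3 hub.py
```

```text
7.4 [ 33.6   1.5 -14.4  -0.  -74.1  56.4] [0.4909 0.0957 0.2951] [-1.8e+02 -0.0e+00  1.0e-02] 0.03932884451187109 [-0.5   0.54 -2.84]
wrist 1149 z 0.1632 enc [551.67  98.3 ] 21.97 hull [551.03  98.33  21.47] inner [551.82  98.23] 9.862034911295178
scene 368 z 0.1631 enc [550.72  98.51] 22.17 hull [550.67  98.57  21.36] inner [ 5.87706222e+45 -1.24786616e+45] 6.008080412792087e+45
side 344 z 0.1642 enc [549.88  97.64] 21.68 hull [549.75  97.71  21.2 ] inner [5.86726610e+45 1.94109194e+44] 5.870476118001229e+45
```

View pics/w2.png

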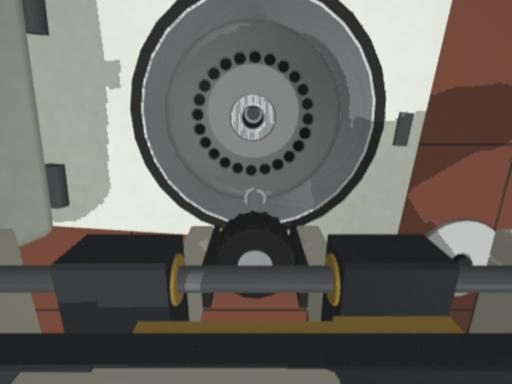

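The wrist view shows the hub's bright ring and hole at px (253,117), with the held screw's knob in front at (256,255). The lid is on the left, which is +y.

Run:
```python
from w import *
from scipy.optimize import minimize
T=np.array(s['tcp_pos']);d=W-T
m=(c['range_z']>0)&(np.hypot(d[...,0],d[...,1])<.03)&(d[...,2]>.01)&(d[...,2]<.035)
q=d[m]*1000;print(len(q),np.percentile(q,[0,5,50,95,100],axis=0).round(1))
t=q[abs(q[:,2]-28)<4];print('top',len(t),t.min(0).round(1),t.max(0).round(1),np.median(t[:,2]))
# bright disc
b=m&(p.min(-1)>120);print('disc',b.sum(),(d[b]*1000).mean(0).round(2) if b.sum() else '', (d[b]*1000).min(0).round(1),(d[b]*1000).max(0).round(1))
# side points: fit radius-20 circle on lateral surface
sd=q[(q[:,2]<24)&(abs(q[:,1])<16)&(q[:,0]>5)]
if len(sd)>10:
    o=minimize(lambda x:np.sum(abs(np.hypot(sd[:,0]-x[0],sd[:,1]-x[1])-20)),[0,0],method='Nelder-Mead');print('side fit',len(sd),o.x,o.fun/len(sd))
# shank/tip below
l=(c['range_z']>0)&(np.hypot(d[...,0],d[...,1])<.04)&(d[...,2]<-.015)&(d[...,2]>-.1);print('shank',l.sum(),(d[l]*1000).mean(0) if l.sum() else '')
for n in('scene','side'):
    k=r.capture(n);V=(cloud(k)-T)*1000
    l=(k['range_z']>0)&(np.hypot(V[...,0],V[...,1])<25)
    for lo,hi in((-85,-72),(-60,-35),(-20,-5),(5,30)):
        j=l&(V[...,2]>lo)&(V[...,2]<hi);print(n,lo,hi,j.sum(),np.median(V[j],axis=0).round(2) if j.sum() else '')
```

```text
7.55 [ 33.6   1.5 -14.4  -0.  -74.1  56.4] [0.4909 0.0958 0.295 ] [1.8e+02 0.0e+00 3.0e-02] 0.03974306727737687 [-0.38  0.26 -2.92]
4411 [[-18.3 -27.7  10. ]
 [  1.6 -23.4  12.9]
 [ 10.9   0.4  26.7]
 [ 20.6  23.4  30.4]
 [ 22.4  27.9  35. ]]
top 2982 [-18.3 -27.7  24. ] [22.4 27.4 32. ] 27.092362879534925
disc 395 [ 5.78  3.12 27.06] [ 1.9 -7.5 19. ] [12.2 27.9 29.6]
side fit 654 [0.99767941 0.73356014] 0.3981785096765473
shank 425 [  5.52352627   0.87640963 -59.33671915]
scene -85 -72 41 [  5.34   1.11 -74.52]
scene -60 -35 83 [  6.3   -0.99 -46.73]
scene -20 -5 34 [10.26 -3.27 -6.66]
scene 5 30 802 [10.62  0.56 26.27]
side -85 -72 17 [  0.95   7.42 -73.56]
side -60 -35 0 
side -20 -5 0 
side 5 30 0
```

Request:
jog_arm:
  travel:
    - [0.014,0.0114,0]
    - [0.03,0.024,0]
    - [0.05,0.04,0]
    - [0.07,0.057,0]
    - [0.09,0.073,0]
    - [0.11,0.09,0]
    - [0.125,0.1,0]
    - [0.14,0.114,0]
    - [0.14,0.114,0]
    - [0.14,0.114,0]
  dr:
    - [0,0,-0.029]
    - [0,0,-0.058]
    - [0,0,-0.087]
    - [0,0,-0.116]
    - [0,0,-0.145]
    - [0,0,-0.174]
    - [0,0,-0.203]
    - [0,0,-0.232]
    - [0,0,-0.26]
    - [0,0,-0.2778]
  claw: [0.3,0.3,0.3,0.3,0.3,0.3,0.3,0.3,0.3,0.3]

```text
time_s: 8.95
tcp_pos: [0.561, 0.0389, 0.2949]
eef_rot: [-180.0, 0.0, 100.3]
contact_force: [-0.5, 0.3, -1.9]
gripper_width: 0.0394
gripper_force: 30.0
```

```bash
cat > knob.py <<'E'
from w import *
from scipy.optimize import minimize
T=np.array(s['tcp_pos']);Rt=Rm(s['eef_rot']);d=((W-T)@Rt)*1000
m=(c['range_z']>0)&(abs(d[...,1])<16)&(d[...,0]>5)&(d[...,0]<30)&(d[...,2]<-10)&(d[...,2]>-24)
q=d[m]
o=minimize(lambda x:np.sum(abs(np.hypot(q[:,0]-x[0],q[:,1]-x[1])-x[2])),[0,0,20],method='Nelder-Mead');print('knob tool',len(q),o.x.round(2))
l=(c['range_z']>0)&(np.hypot(d[...,0],d[...,1])<20)&(d[...,2]>15)&(d[...,2]<100)
for a in range(20,100,10):
    j=l&(d[...,2]>=a)&(d[...,2]<a+10)
    if j.sum()>8: print('shank',a,j.sum(),d[j].mean(0).round(2),d[j].max(0).round(1))
E
python3 hub.py; python3 knob.py
```

```text
8.95 [ 23.9   7.8  -7.5  -0.  -74.8 166.4] [0.561  0.0389 0.2949] [-179.98    0.    100.29] 0.03940451299083271 [-0.47  0.33 -1.92]
wrist 1156 z 0.1632 enc [552.11  97.71] 22.05 hull [552.17  97.25  21.58] inner [552.11  97.95] 9.8856729968882
scene 227 z 0.163 enc [551.38  99.06] 21.44 hull [553.54  99.24  19.46] inner [ 3.35924969e+46 -7.14362588e+45] 3.4343663693933866e+46
side 341 z 0.1642 enc [549.91  97.31] 21.66 hull [550.04  97.59  21.08] inner [ 2.78526572e+46 -3.31863409e+45] 2.8049667504457705e+46
9.1 [ 23.9   7.8  -7.5   0.  -74.8 166. ] [0.5609 0.039  0.2949] [-179.99    0.     99.93] 0.039506523489405684 [-0.04 -0.23 -1.84]
knob tool 645 [ 0.    0.   20.54]
shank 30 55 [ 5.89  0.85 36.22] [ 7.1  6.2 39.8]
shank 40 80 [ 5.42  0.8  44.84] [ 7.   6.5 50. ]
shank 50 67 [ 5.39  0.82 54.87] [ 6.8  6.7 59.8]
shank 60 66 [ 5.26  1.   65.06] [ 8.8  7.  69.9]
shank 70 158 [ 4.    0.39 73.61] [ 9.3  9.6 79.3]
```

Request:
jog_arm:
  travel:
    - [0.03,0.0005,0]
    - [0.07,0.001,0]
    - [0.105,0.002,0]
    - [0.1181,0.0022,0]
    - [0.1181,0.0022,0]
    - [0.1181,0.0022,0.03]
    - [0.1181,0.0022,0.06]
    - [0.1181,0.0022,0.09]
    - [0.1181,0.0022,0.09]
    - [0.1181,0.0022,0.09]
  dr:
    - [0,0,0]
    - [0,0,0]
    - [0,0,0]
    - [0,0,0]
    - [0,0,0]
    - [0,0,0]
    - [0,0,0]
    - [0,0,0]
    - [0,0,0]
    - [0,0,0]
  claw: [0.3,0.3,0.3,0.3,0.3,0.3,0.3,0.3,0.3,0.3]

```text
time_s: 10.4
tcp_pos: [0.552, 0.0972, 0.2503]
eef_rot: [180.0, 0.0, 100.0]
contact_force: [-0.7, 0.5, -1.7]
gripper_width: 0.0396
gripper_force: 30.0
```

```bash
python3 knob.py
python3 - <<'E'
from h import *
a=[]
for n in('scene','side'):
    k=r.capture(n);V=cloud(k)
    m=(np.hypot(V[...,0]-.552,V[...,1]-.098)<.05)
    v,u=np.argwhere(m).mean(0).astype(int)
    a.append(cv2.resize(k['pixels'][v-50:v+50,u-50:u+50,::-1],(400,400),interpolation=cv2.INTER_CUBIC))
cv2.imwrite('pics/ins.png',np.hstack(a)); print(r.get_state()['contact_force'],r.get_state()['moment'])
E
```

```text
10.4 [ 30.    8.9 -11.9   0.  -69.2 160. ] [0.552  0.0972 0.2503] [1.7998e+02 1.0000e-02 1.0004e+02] 0.03956473071687723 [-0.65  0.46 -1.66]
knob tool 652 [-0.82  0.76 21.19]
shank 30 56 [ 5.81  0.94 36.35] [ 6.8  6.3 40. ]
shank 40 80 [ 5.41  0.7  45.  ] [ 6.9  6.5 50. ]
shank 50 70 [ 5.44  0.77 55.06] [ 6.7  6.7 59.9]
shank 60 61 [ 5.26  0.98 65.04] [ 6.9  6.9 69.5]
shank 70 159 [ 3.97  0.46 73.66] [ 9.2  9.6 78.3]
shank 80 941 [ 3.18 -0.21 87.01] [19.3 19.5 90. ]
shank 90 26 [ 4.26 -1.02 93.03] [10.9 10.2 99.3]
[ 0.7858407   0.18433295 -2.90661196] [-0.13061921 -0.01878027  0.03077335]
```

View pics/ins.png

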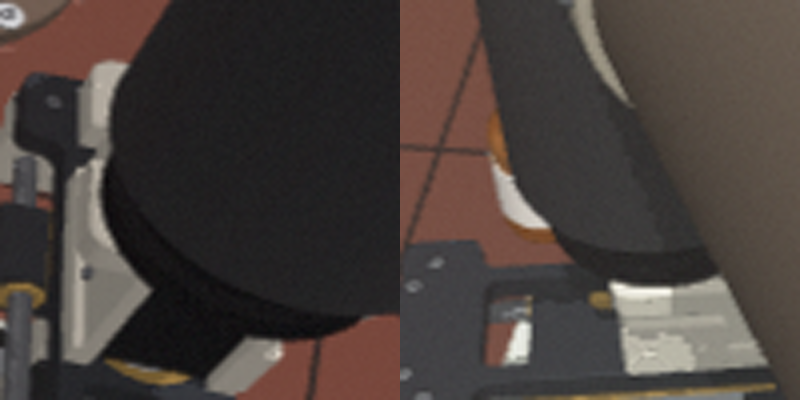

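The screw hides the hub in both fixed cameras, so I'll fit the hub ring in the wrist view.

```bash
cat > rel.py <<'E'
from knob import *
h=(c['range_z']>0)&(np.hypot(d[...,0],d[...,1])<30)&(abs(z-.164)<.006)
q=d[h][:,:2]
# maximise: points all between 10.2 and 22; symmetric penalties using robust edges
ch=cv2.convexHull(q.astype(np.float32))[:,0]; ch=ch[ch[:,0]>3]
o=minimize(lambda x:np.sum(abs(np.hypot(*(ch-x).T)-21.5)),[0,0],method='Nelder-Mead')
print('hub tool',len(q),q.min(0),q.max(0),'fit',o.x.round(2),np.sort(np.hypot(*(q-o.x).T))[[3,-3]])
bx=np.mean([q[abs(q[:,0]-a)<.7][:,1].max()+q[abs(q[:,0]-a)<.7][:,1].min() for a in range(0,16,3)])/2
print('mid y of rows',bx)
cv2.imwrite('pics/w3.png',cv2.resize(c['pixels'][60:260,130:380,::-1],(750,600),interpolation=cv2.INTER_CUBIC))
E
python3 rel.py
```

```text
10.55 [ 30.    8.9 -11.9   0.  -69.2 160. ] [0.552  0.0974 0.2507] [ 1.7994e+02 -1.0000e-02  1.0005e+02] 0.03956934237869215 [ 0.79  0.18 -2.91]
knob tool 643 [ 0.    0.   20.55]
shank 30 53 [ 5.9   0.72 36.23] [ 6.9  6.2 39.9]
shank 40 80 [ 5.35  0.78 44.72] [ 7.   6.5 49.9]
shank 50 70 [ 5.37  0.93 54.78] [ 6.9  6.8 59.7]
shank 60 64 [ 5.41  0.79 64.95] [ 7.2  7.  69.8]
shank 70 159 [ 3.96  0.48 73.71] [ 9.2  9.6 78.8]
shank 80 937 [ 3.27 -0.16 87.35] [19.8 19.6 89.8]
shank 90 31 [ 5.38 -1.   92.33] [10.3  9.5 98.4]
hub tool 1101 [-18.79470881 -21.93549102] [21.01701042 21.57719389] fit [-1.01  0.26] [ 9.80180523 22.20429773]
mid y of rows 0.020197791788240178
```

View pics/w3.png

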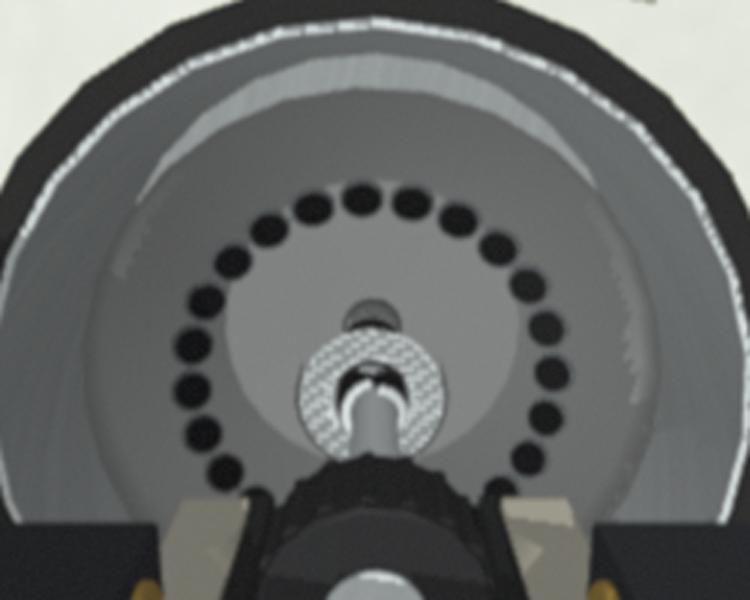

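The view shows the tip inside the hub's hole. The screw's thread sits about 1 mm off the hole's centre towards the lid (hole px (373,385), shank px (375,420)), so I'll correct that while lowering.

Request:
jog_arm:
  travel:
    - [-0.002,-0.001,0]
    - [-0.002,-0.001,0]
    - [-0.002,-0.001,0.015]
    - [-0.002,-0.001,0.03]
    - [-0.002,-0.001,0.045]
    - [-0.002,-0.001,0.06]
    - [-0.002,-0.001,0.075]
    - [-0.002,-0.001,0.08]
    - [-0.002,-0.001,0.08]
    - [-0.002,-0.001,0.08]
  dr:
    - [0,0,0]
    - [0,0,0]
    - [0,0,0]
    - [0,0,0]
    - [0,0,0]
    - [0,0,0]
    - [0,0,0]
    - [0,0,0]
    - [0,0,0]
    - [0,0,0]
  claw: [0.3,0.3,0.3,0.3,0.3,0.3,0.3,0.3,0.3,0.3]

```text
time_s: 11.85
tcp_pos: [0.5515, 0.0963, 0.2103]
eef_rot: [180.0, -0.0, 100.0]
contact_force: [0.4, 0.6, -2.4]
gripper_width: 0.0392
gripper_force: 30.0
```

```bash
python3 rel.py; python3 -c "
from h import *
s=r.get_state();print(s['contact_force'],s['moment'])"
```

```text
11.85 [ 29.9  10.4 -15.5   0.  -64.1 160.1] [0.5515 0.0963 0.2103] [179.98  -0.   100.04] 0.03921834799689279 [ 0.42  0.56 -2.36]
knob tool 650 [ 0.97  0.78 19.56]
shank 30 55 [ 5.92  0.88 36.16] [ 7.1  6.2 40. ]
shank 40 974 [ 8.02 -0.33 46.96] [19.9 19.8 50. ]
shank 50 120 [ 4.    0.97 54.49] [11.7 10.6 59.9]
shank 60 65 [-0.2   0.99 63.88] [ 6.9 10.2 69.5]
shank 70 39 [-2.97  0.31 72.95] [ 0.   9.7 76.6]
shank 80 32 [11.01  0.73 86.68] [12.1  7.4 90. ]
shank 90 59 [10.17  0.91 95.13] [11.8  9.5 99.9]
hub tool 1234 [ -8.99952613 -21.05748841] [22.02047125 22.8127449 ] fit [0.46 0.52] [ 5.7525896  22.33724669]
mid y of rows 1.0601356986440906
[ 0.49232778 -0.01950452 -2.18865686] [-0.11791004 -0.00175273  0.01820487]
```

Request:
jog_arm:
  travel:
    - [0,0,0.01]
    - [0,0,0.02]
    - [0,0,0.03]
    - [0,0,0.038]
    - [0,0,0.042]
    - [0,0,0.046]
    - [0,0,0.05]
    - [0,0,0.053]
    - [0,0,0.055]
    - [0,0,0.055]
  dr:
    - [0,0,0]
    - [0,0,0]
    - [0,0,0]
    - [0,0,0]
    - [0,0,0]
    - [0,0,0]
    - [0,0,0]
    - [0,0,0]
    - [0,0,0]
    - [0,0,0]
  claw: [0.3,0.3,0.3,0.3,0.3,0.3,0.3,0.3,0.3,0.3]

```text
time_s: 13.15
tcp_pos: [0.5513, 0.0962, 0.1825]
eef_rot: [-180.0, 0.0, 100.0]
contact_force: [0.8, -0.1, -2.2]
gripper_width: 0.0393
gripper_force: 30.0
```

Request:
jog_arm:
  travel:
    - [0,0,0.001]
    - [0,0,0.002]
    - [0,0,0.003]
    - [0,0,0.004]
    - [0,0,0.005]
    - [0,0,0.006]
    - [0,0,0.007]
    - [0,0,0.008]
    - [0,0,0.008]
    - [0,0,0.008]
  dr:
    - [0,0,0]
    - [0,0,0]
    - [0,0,0]
    - [0,0,0]
    - [0,0,0]
    - [0,0,0]
    - [0,0,0]
    - [0,0,0]
    - [0,0,0]
    - [0,0,0]
  claw: [0.3,0.3,0.3,0.3,0.3,0.3,0.3,0.3,0.3,0.3]

```text
time_s: 14.4
tcp_pos: [0.5509, 0.0961, 0.1782]
eef_rot: [-179.9, 0.0, 100.0]
contact_force: [1.0, 0.1, -4.1]
gripper_width: 0.0395
gripper_force: 30.0
```

Request:
jog_arm:
  travel:
    - [0,0,0.001]
    - [0,0,0.002]
    - [0,0,0.003]
    - [0,0,0.004]
    - [0,0,0.004]
    - [0,0,0.004]
    - [0,0,0.004]
    - [0,0,0.004]
    - [0,0,0.004]
    - [0,0,0.004]
  dr:
    - [0,0,0]
    - [0,0,0]
    - [0,0,0]
    - [0,0,0]
    - [0,0,0]
    - [0,0,0]
    - [0,0,0]
    - [0,0,0]
    - [0,0,0]
    - [0,0,0]
  claw: [0.3,0.3,0.3,0.3,0.3,0.3,0.3,0.3,0.3,0.3]

```text
time_s: 15.65
tcp_pos: [0.5515, 0.0962, 0.1767]
eef_rot: [180.0, -0.0, 100.0]
contact_force: [-0.1, 0.1, 2.3]
gripper_width: 0.0392
gripper_force: 30.0
```

Run:
```python
from h import *
for i in range(3):
    r.capture('wrist');s=r.get_state();print(s['tcp_pos'].round(4),s['contact_force'].round(2),s['moment'].round(3),s['joints'].round(1)[5])
```

```text
[0.5515 0.0963 0.1767] [-0.57  0.35  2.83] [-0.033  0.303 -0.04 ] 160.1
[0.5515 0.0963 0.1767] [0.24 0.5  2.  ] [ 0.013  0.327 -0.014] 160.1
[0.5515 0.0962 0.1767] [-0.59  0.14  2.8 ] [-0.048  0.288 -0.032] 160.1
```

Request:
jog_arm:
  travel:
    - [0,0,0]
    - [0,0,0]
    - [0,0,0.0005]
    - [0,0,0.0005]
    - [0,0,0.001]
    - [0,0,0.001]
    - [0,0,0.0015]
    - [0,0,0.0015]
    - [0,0,0.002]
    - [0,0,0.002]
  dr:
    - [0,0,0.0167]
    - [0,0,0.0333]
    - [0,0,0.05]
    - [0,0,0.0667]
    - [0,0,0.0833]
    - [0,0,0.1]
    - [0,0,0.1167]
    - [0,0,0.1333]
    - [0,0,0.15]
    - [0,0,0.1667]
  claw: [0.3,0.3,0.3,0.3,0.3,0.3,0.3,0.3,0.3,0.3]

```text
time_s: 17.05
tcp_pos: [0.5511, 0.0962, 0.175]
eef_rot: [-180.0, 0.0, 39.8]
contact_force: [0.5, 0.8, -2.1]
gripper_width: 0.0393
gripper_force: 30.0
```

Request:
jog_arm:
  travel:
    - [0,0,0.001]
    - [0,0,0.0015]
    - [0,0,0.002]
    - [0,0,0.0025]
    - [0,0,0.003]
    - [0,0,0.0035]
    - [0,0,0.004]
    - [0,0,0.0045]
    - [0,0,0.005]
    - [0,0,0.005]
  dr:
    - [0,0,0.0167]
    - [0,0,0.0333]
    - [0,0,0.05]
    - [0,0,0.0667]
    - [0,0,0.0833]
    - [0,0,0.1]
    - [0,0,0.1167]
    - [0,0,0.1333]
    - [0,0,0.15]
    - [0,0,0.1667]
  claw: [0.3,0.3,0.3,0.3,0.3,0.3,0.3,0.3,0.3,0.3]

```text
time_s: 18.3
tcp_pos: [0.5515, 0.0965, 0.1729]
eef_rot: [-180.0, -0.0, -20.2]
contact_force: [-1.1, 0.7, 0.5]
gripper_width: 0.0392
gripper_force: 30.0
```

Run:
```python
from h import *
for i in range(2):
    r.capture('wrist');s=r.get_state();print(s['tcp_pos'].round(4),s['contact_force'].round(2),s['moment'].round(3),s['joints'].round(1)[5])
```

```text
[0.5514 0.0965 0.1729] [-0.03  1.62  0.24] [ 0.459  0.132 -0.001] 39.6
[0.5514 0.0965 0.1729] [ 0.82  1.39 -0.22] [0.561 0.093 0.028] 40.0
```

Request:
jog_arm:
  travel:
    - [-0.0003,-0.001,0.0005]
    - [-0.0003,-0.001,0.001]
    - [-0.0003,-0.001,0.0015]
    - [-0.0003,-0.001,0.002]
    - [-0.0003,-0.001,0.0025]
    - [-0.0003,-0.001,0.003]
    - [-0.0003,-0.001,0.0035]
    - [-0.0003,-0.001,0.004]
    - [-0.0003,-0.001,0.0045]
    - [-0.0003,-0.001,0.0045]
  dr:
    - [0,0,0.0167]
    - [0,0,0.0333]
    - [0,0,0.05]
    - [0,0,0.0667]
    - [0,0,0.0833]
    - [0,0,0.1]
    - [0,0,0.1167]
    - [0,0,0.1333]
    - [0,0,0.15]
    - [0,0,0.1667]
  claw: [0.3,0.3,0.3,0.3,0.3,0.3,0.3,0.3,0.3,0.3]

```text
time_s: 19.65
tcp_pos: [0.5521, 0.097, 0.1712]
eef_rot: [-179.9, 0.0, -80.0]
contact_force: [1.4, 0.7, 1.7]
gripper_width: 0.0394
gripper_force: 30.0
```

Run:
```python
from h import *
for i in range(2):
    r.capture('wrist');s=r.get_state();print(s['tcp_pos'].round(4),s['eef_rot'].round(2),s['contact_force'].round(2),s['moment'].round(3),s['joints'].round(1)[5])
```

```text
[0.5521 0.097  0.1712] [-1.7991e+02  2.0000e-02 -8.0300e+01] [1.28 1.34 2.48] [ 0.524 -0.262 -0.008] -20.3
[0.552  0.0971 0.1711] [-1.7992e+02  1.0000e-02 -7.9920e+01] [0.59 2.   1.95] [ 0.701 -0.187  0.014] -19.9
```

Request:
jog_arm:
  travel:
    - [-0.0007,-0.0005,0.0002]
    - [-0.0007,-0.0005,0.0005]
    - [-0.0007,-0.0005,0.0007]
    - [-0.0007,-0.0005,0.001]
    - [-0.0007,-0.0005,0.0012]
    - [-0.0007,-0.0005,0.0015]
    - [-0.0007,-0.0005,0.0015]
    - [-0.0007,-0.0005,0.0015]
    - [-0.0007,-0.0005,0.0015]
    - [-0.0007,-0.0005,0.0015]
  dr:
    - [0,0,0.012]
    - [0,0,0.024]
    - [0,0,0.036]
    - [0,0,0.048]
    - [0,0,0.06]
    - [0,0,0.072]
    - [0,0,0.083]
    - [0,0,0.083]
    - [0,0,0.083]
    - [0,0,0.083]
  claw: [0.3,0.3,0.3,0.3,0.3,0.3,0.3,0.3,0.3,0.3]

```text
time_s: 21.0
tcp_pos: [0.5518, 0.0978, 0.171]
eef_rot: [-180.0, 0.1, -109.5]
contact_force: [-2.6, 2.8, 8.7]
gripper_width: 0.0393
gripper_force: 30.0
```

Run:
```python
from h import *
for i in range(2):
    r.capture('wrist');s=r.get_state();print(s['tcp_pos'].round(4),s['eef_rot'].round(2),s['contact_force'].round(2),s['moment'].round(3),s['joints'].round(1)[5])
```

```text
[0.5518 0.0978 0.171 ] [-1.7996e+02  7.0000e-02 -1.0955e+02] [-3.02  4.4   8.98] [1.545 1.381 0.403] -49.6
[0.5518 0.0978 0.171 ] [-1.7996e+02  7.0000e-02 -1.0955e+02] [-2.82  3.95  7.98] [1.508 1.356 0.365] -49.6
```

Request:
jog_arm:
  travel:
    - [-0.0007,0.0011,0]
    - [-0.0007,0.0011,0]
    - [-0.0007,0.0011,0]
    - [-0.0007,0.0011,0]
    - [-0.0007,0.0011,0]
    - [-0.0007,0.0011,0]
    - [-0.0007,0.0011,-0.0005]
    - [-0.0007,0.0011,-0.001]
    - [-0.0007,0.0011,-0.001]
    - [-0.0007,0.0011,-0.001]
  dr:
    - [0,0,0.014]
    - [0,0,0.028]
    - [0,0,0.042]
    - [0,0,0.042]
    - [0,0,0.042]
    - [0,0,0.042]
    - [0,0,0.042]
    - [0,0,0.042]
    - [0,0,0.042]
    - [0,0,0.042]
  claw: [0.3,0.3,0.3,0.3,0.3,0.3,0.3,0.3,0.3,0.3]

```text
time_s: 22.35
tcp_pos: [0.5517, 0.0978, 0.171]
eef_rot: [-180.0, 0.0, -124.9]
contact_force: [-0.1, 1.6, 6.0]
gripper_width: 0.0397
gripper_force: 30.0
```

Run:
```python
from h import *
for i in range(2):
    r.capture('wrist');s=r.get_state();print(s['tcp_pos'].round(4),s['eef_rot'].round(2),s['contact_force'].round(2),s['moment'].round(3),s['joints'].round(1)[5])
```

```text
[0.5517 0.0978 0.171 ] [-1.7995e+02  4.0000e-02 -1.2487e+02] [-0.18  1.68  5.24] [ 0.405 -0.038  0.772] -65.0
[0.5517 0.0978 0.171 ] [-1.7995e+02  4.0000e-02 -1.2486e+02] [-0.13  1.56  6.51] [ 0.363 -0.017  0.801] -65.0
```

Request:
jog_arm:
  travel:
    - [0,0,0]
    - [0,0,0]
    - [0,0,0]
    - [0,0,0]
    - [0,0,-0.02]
    - [0,0,-0.06]
    - [0,0,-0.12]
    - [0,0,-0.18]
    - [0,0,-0.22]
    - [0,0,-0.22]
  dr:
    - [0,0,0]
    - [0,0,0]
    - [0,0,0]
    - [0,0,0]
    - [0,0,0]
    - [0,0,0]
    - [0,0,0]
    - [0,0,0]
    - [0,0,0]
    - [0,0,0]
  claw: [0.55,0.8,0.8,0.8,0.8,0.8,0.8,0.8,0.8,0.8]

```text
time_s: 23.7
tcp_pos: [0.552, 0.098, 0.283]
eef_rot: [-179.9, 0.2, -125.0]
contact_force: [0.7, 0.6, -0.3]
gripper_width: 0.0703
gripper_force: 0.0
```

Run:
```python
from w import *
cv2.imwrite('pics/w4.png',c['pixels'][...,::-1])
n=(c['range_z']>0)&(np.hypot(W[...,0]-.552,W[...,1]-.098)<.03)
t=n&(z>.19)&(z<.21);q=W[t];t0=np.median(q[:,2]);q=q[abs(q[:,2]-t0)<.004]
A=np.c_[q[:,:2],np.ones(len(q))];co=np.linalg.lstsq(A,q[:,2],rcond=None)[0]
print('knob top z',t0,len(q),cv2.minEnclosingCircle((q[:,:2]*1000).astype(np.float32)),'tilt deg',np.degrees(co[:2]))
hh=n&(z>.155)&(z<.17);print('hub',hh.sum(),np.median(z[hh]))
k=r.capture('side');V=cloud(k);m=(np.hypot(V[...,0]-.551,V[...,1]-.098)<.03)&(V[...,2]>.19)&(V[...,2]<.21);print('side top',m.sum(),np.median(V[m][:,2]) if m.sum() else '')
```

```text
23.7 [ 30.1   7.8  -9.    0.  -73.  -65.1] [0.552 0.098 0.283] [-179.88    0.2  -124.99] 0.07033174126901218 [ 0.73  0.59 -0.31]
knob top z 0.1982473093220183 1668 ((552.72802734375, 98.25419616699219), 20.951766967773438) tilt deg [0.22418043 0.72157955]
hub 151 0.16315461687128213
side top 470 0.1991053133588085
```

View pics/w4.png

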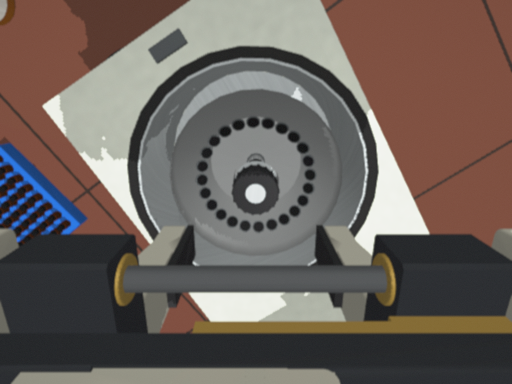

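The screw stands upright and centred on the hub at px (256,190). Its knob top is 35 mm above the hub against 34 mm nominal, and the gripper is clear of it.

```bash
python3 -c "
from plant import r
print(r.close_job())"
```

```text
the job is handed in; nothing more can be done
None
```

The tie-down screw is screwed home and upright on the rotor's hub, released, and the job is handed in at about 24 s; the bottles and rotor lid were not touched.

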